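# Angle a heatsink length past a post into its stock bay

### The job

Push the black heatsink length past the steel post into the blue-walled bay, pivoting it by one end and then the other, until it lies lengthwise flat against the bay's back wall, both ends touching or nearly touching that wall. It stays on the bench the whole time: push it along with the fingers, never pick it up, and leave the circuit board, the jar and the screwdriver where they are. Let go of everything at the end.

Things in the scene. Friction and masses are not known exactly. Their poses are not given: they have to be found in the camera images.
- heatsink: Loose black finned heatsink length, a straight bar 180 mm long, 26 mm wide and 26 mm high, about 0.2 to 0.4 kg, with bright cut ends, lying on the bench in front of the bay. Origin: centre of its underside. Its y axis runs along its length, x across it, z up. It slides on the bench when pushed with a few newtons.
- bay: Fixed stock bay on the bench: three blue walls 30 mm high and 10 mm thick round a flush grey mat, open at the front (towards the robot) and above. Origin: on the bench at the middle of the open front. x points into the bay: the inner face of the back wall is at x = 150 mm. y runs along the back wall: inner faces of the side walls are at y = +110 and -110 mm, and the side walls run from x = 0 to the back wall.
- post: Fixed upright steel post with a red band, 22 mm in diameter and 55 mm high, standing in the bay's open front at the bay's x = 0 and y = either +74 or -74 mm (it differs from run to run). Origin: centre of its foot on the bench. The clear opening left between it and the farther side wall is 173 mm, the gap to the nearer side wall 25 mm. The other socket holds a flush dark cap that does not obstruct.
- board: Bystander: loose yellow circuit board 60 x 80 mm with a green transformer, 40 mm high in all, beside the bay outside a side wall. Origin: centre of its underside. Leave alone.
- jar: Bystander: loose white jar with a red lid, 44 mm in diameter, 55 mm high, beside the bay on the other side from the board. Origin: centre of its underside. Leave alone.
- screwdriver: Bystander: loose yellow-handled screwdriver 170 mm long, lying on the bench behind the bay's back wall, along it. Origin: under its middle. Leave alone.

How it is judged:
By the outcome, as a careful person would: the job done as asked, in the order asked, and still so for the second after the job is handed in, with the robot touching nothing.
It also fails if it takes over 64 s, if anything falls off the work surface, if the arm or the gripper's body presses on something with over 40 N, if the wrist force passes 120 N, or if a joint passes its speed limit or range.

### The arm

A 6-joint arm with a two-finger parallel gripper is mounted at the origin on the work surface. World frame = base frame: x ahead of the robot, y to its left, z up, the work surface at z = 0. Lengths are in m, angles in degrees, forces in N, time in s.
With the tool pointing down it reaches from about 0.325 to 0.775 m from the base axis. Payload 5.5 kg.
Tool frame: the origin (TCP) lies at the very end of the fingers, on their centre line; the grasp point (between the pads) lies pinch_z behind it (pinch_z is the distance from the TCP to the grasp point, in m); z points along the fingers, y is the line along which they close (so a half turn about z gives the same grasp; the last joint's range is limited). The gripper opens to 85 mm and grips with 20 to 120 N. Pads are 22 mm wide; open, the fingers measure 114 mm over their backs; the gripper's body (76 mm by 85 mm) begins 54 mm behind the grasp point. The pads swing forward as they close: fully open they stand 13 mm farther back than shut.
Start: joints at [64.36, 5.22, 70.514, -0, 104.267, -3.249], TCP at [0.229, 0.555, 0.231] pointing down, gripper open.
Joint ranges: [-164.24, 164.24], [-49.07, 125.15], [9.68, 141.18], [-86.29, 266.29], [3.28, 154.24], [-151.56, 151.56]. Speed limits (degrees/s): [147.25, 147.25, 172.46, 180, 180, 180].

### API

Orientations are given as [roll, pitch, yaw] about the fixed x, y, z axes, in that order (R = Rz(yaw) Ry(pitch) Rx(roll)).
In Python, from cell import get_state, capture, camera_info, close_job, pinch_z gives the robot as it stands.
- The arm moves only by the shell command python3 -m inch 'ROWS' [OPENING]. ROWS is JSON, one flat list of numbers, 6 for each row, row after row: the shift along the tool's x, y, z in units of 0.2 m (1.0 is 0.2 m), then the turn, a rotation vector about the tool's x, y, z in units of 180 degrees (1.0 is 180 degrees). In form: [x, y, z, ax, ay, az, x, y, z, ax, ay, az, ...]. A call has 1 to 10 rows; each row is the pose to reach, as a shift and turn from the pose commanded when the call began, along the tool's axes at that moment, turning the shorter way round; what a row does not reach only later rows make up. A row lasts 1/8 s, in which the tool goes at most 62.5 mm and 10.7 degrees, less where a joint would pass 70% of its speed; a pose out of reach is approached as far as the arm can. A call with a number of a shift or a turn outside -1 to 1 is refused whole. A call with a gripper value outside its range is refused whole. OPENING is the gripper's target within -1 to 1 (fully open at 1, half-way at 0, shut at -1), set as the call begins (- or left out, the last holds). The fingers move at their own pace and stop on an object; the grip force is fixed at half the most. Time passes only in rows, so rows that repeat a pose let the fingers close. It gives the time, the measured TCP pose, the force, the opening and the grip force at its end, in the units of the state.
- get_state(): the state, without advancing time (a new reading comes with each control period).
- capture(name): name is "scene" or "top" or "wrist"; returns the picture (384x512x3 uint8, red, green, blue); there is no depth.
- camera_info(name): a dict with "vertical_fov" (degrees; the focal length in pixels is half the picture's height over the tangent of half this angle, whatever the lens; pixels are square), "cx", "cy" (the principal point, pixels), "position" and "attitude" of the camera in the world. Camera axes: x right, y down, z forward; pixel columns grow to the right and rows downward; lengths in m; the calibration is good to about 2 mm. A picture is of the moment at which its call begins: read the wrist's pose just before it. camera_info takes no time and is no camera call; for the wrist camera it gives the pose at the moment of the call.
- close_job(): hands the job in; it is judged then, once.
The state is a dict: "t": time; "joint_pos": joint angles; "qd": joint speeds; "joint_torque": joint torques, N m; "eef_pos": TCP position; "ee_rot": TCP orientation; "contact_force": force on the tool from outside, world axes, zero at the start; "moment": the same for the moment, N m; "width": finger opening in m; "grasp_force": force on a finger pad.
Only numpy, scipy, OpenCV 4.12 (cv2) and the standard library are available. Lean on these libraries where they do the work, as an engineer would, in place of code of your own. Each camera call takes 0.05 s, during which the arm holds its last target. There are 200 camera calls.

## Working session

There is one attempt and no reset: what is moved stays moved. The work goes in short steps, Python scripts to look and compute and a shell command to move; the robot and the scene stay as the last step left them, time stands still between calls to the robot, and variables do not carry over. Pictures are saved under pics/ and viewed, at most 10 in all, crops included, and the job is handed in when it is done.

```bash
mkdir -p pics; ls
python3 - <<'E'
from cell import *
import cv2
s=get_state(); print(s, pinch_z)
for n in ("top","scene"):
    print(n,camera_info(n)); im=capture(n); cv2.imwrite(f"pics/{n}0.png",im[:,:,::-1])
a=cv2.imread("pics/top0.png")
E
```

```text
pics
{'t': 0.0, 'joint_pos': array([ 6.43615658e+01,  5.26346756e+00,  7.05828219e+01, -9.15563784e-04,
        1.04267084e+02, -3.24786730e+00]), 'qd': array([-0.03939736,  0.09717228, -0.0621735 ,  0.03550479,  0.07859366,
        0.05319989]), 'joint_torque': array([-4.61341151e-04, -4.58709598e+01, -4.18020737e+01, -2.75151933e-04,
        1.15426272e-02,  2.23301492e-05]), 'eef_pos': array([0.22842438, 0.55450477, 0.23013783]), 'ee_rot': array([-1.79886759e+02, -5.53687629e-03,  1.57609203e+02]), 'contact_force': array([-0.40047623, -0.26948046, -0.00247081]), 'moment': array([-0.04061412, -0.00911826,  0.01808636]), 'grasp_force': 0.0, 'width': 0.0854165930045178} 0.0187
top {'vertical_fov': 52.91603485634156, 'cx': 260.3892967357087, 'cy': 195.7944680953321, 'position': array([0.4538425 , 0.0101944 , 0.82470249]), 'attitude': array([-1.67056394e+02, -1.23202004e-01, -9.08623281e+01])}
scene {'vertical_fov': 48.75134637037673, 'cx': 262.26091145478665, 'cy': 189.88534202210036, 'position': array([1.1470991 , 0.2505348 , 0.53041837]), 'attitude': array([-130.70153792,   -0.87162433,  114.11567063])}
```

View pics/top0.png

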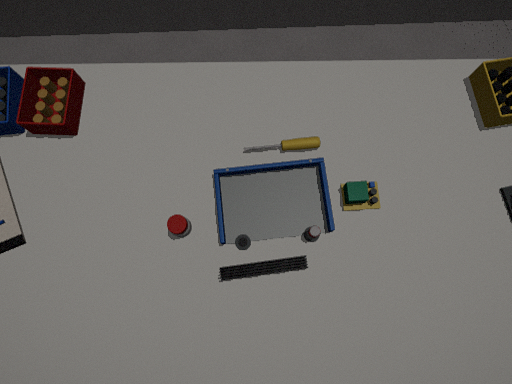

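View pics/scene0.png

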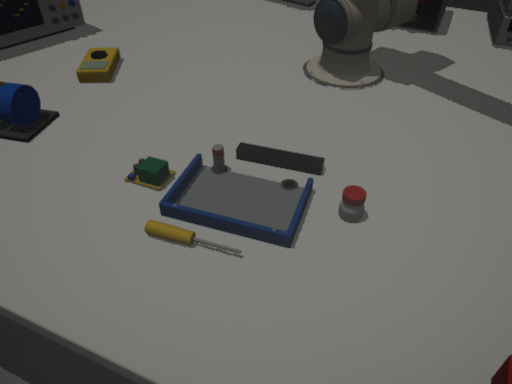

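The top view has the bar from about (220,273) to (307,263) and the bay's blue walls above it. The post is at (312,234), on the right (bay y = -74), with the flush cap at (243,242). The scene view agrees. Next I'll measure poses.

```bash
cat > h.py <<'E'
import numpy as np, cv2
from scipy.spatial.transform import Rotation as R
from cell import *
def ray(n,uv,z,ci=None):
    c=ci or camera_info(n); f=192/np.tan(np.radians(c["vertical_fov"]/2))
    uv=np.atleast_2d(np.asarray(uv,float))
    d=np.c_[(uv[:,0]-c["cx"])/f,(uv[:,1]-c["cy"])/f,np.ones(len(uv))]
    d=R.from_euler('xyz',c["attitude"],degrees=True).apply(d)
    p=np.array(c["position"]); return (p+d*((z-p[2])/d[:,2])[:,None])[:,:2]
def blobs(mask,amin=20):
    cs,_=cv2.findContours(mask.astype(np.uint8),cv2.RETR_EXTERNAL,cv2.CHAIN_APPROX_NONE)
    return [c for c in cs if cv2.contourArea(c)>amin]
BAY=None
def bar(im=None):
    """bar pose from the top camera: centre xy, end points (+y end first), angle of length axis off world y"""
    im=capture("top") if im is None else im
    g=im.max(2).astype(int); sat=g-im.min(2)
    m=(g<70)&(sat<30); m[:130]=0; m[310:]=0; m[:,:195]=0; m[:,345:]=0
    m=cv2.morphologyEx(m.astype(np.uint8),cv2.MORPH_CLOSE,np.ones((3,3)))
    b=max(blobs(m),key=cv2.contourArea)
    P=ray("top",b[:,0].astype(float),0.026)
    r=cv2.minAreaRect((P*1000).astype(np.float32)); q=cv2.boxPoints(r)/1000
    e=[np.linalg.norm(q[1]-q[0]),np.linalg.norm(q[2]-q[1])]
    a,c=((q[0]+q[3])/2,(q[1]+q[2])/2) if e[0]>e[1] else ((q[0]+q[1])/2,(q[2]+q[3])/2)
    if a[1]<c[1]: a,c=c,a
    return np.array(r[0])/1000,a,c,np.degrees(np.arctan2(-(a-c)[0],(a-c)[1])),e
E
python3 - <<'E'
from h import *
np.set_printoptions(precision=4,suppress=True)
im=cv2.imread("pics/top0.png")[:,:,::-1]
print(bar(im))
hsv=cv2.cvtColor(im.copy(),cv2.COLOR_RGB2HSV)
m=(hsv[...,0]>105)&(hsv[...,0]<130)&(hsv[...,1]>130); m[:,:195]=0;m[:,345:]=0
m=cv2.morphologyEx(m.astype(np.uint8),cv2.MORPH_CLOSE,np.ones((3,3)))
b=max(blobs(m),key=cv2.contourArea)
P=ray("top",b[:,0],0.030); r=cv2.minAreaRect((P*1000).astype(np.float32)); print("bay",r,cv2.boxPoints(r))
h=cv2.convexHull(b); print(cv2.approxPolyDP(h,4,True)[:,0].tolist(), ray("top",cv2.approxPolyDP(h,4,True)[:,0],.03))
print("cap",ray("top",[243,242],0),"post top",ray("top",[315,230],.055))
t=cv2.resize(im[140:290,190:350].copy(),None,fx=5,fy=5,interpolation=cv2.INTER_CUBIC); 
cv2.imwrite("pics/crop0.png",cv2.resize(t,(640,600))[:,:,::-1])
E
```

```text
(array([0.4859, 0.0046]), array([0.4746, 0.0949], dtype=float32), array([ 0.4973, -0.0858], dtype=float32), np.float32(7.1736703), [np.float32(0.18211956), np.float32(0.027800681)])
bay ((628.1959228515625, -20.03577423095703), (159.6319122314453, 237.6730194091797), 5.625887870788574) [[ 537.1146   90.4038]
 [ 560.4142 -146.1244]
 [ 719.2773 -130.4753]
 [ 695.9776  106.0529]]
[[322, 158], [334, 229], [220, 242], [214, 170]] [[ 0.7184 -0.1288]
 [ 0.5636 -0.1458]
 [ 0.5402  0.0903]
 [ 0.6947  0.1044]]
cap [[0.5427 0.0442]] post top [[ 0.5587 -0.1026]]
```

View pics/crop0.png

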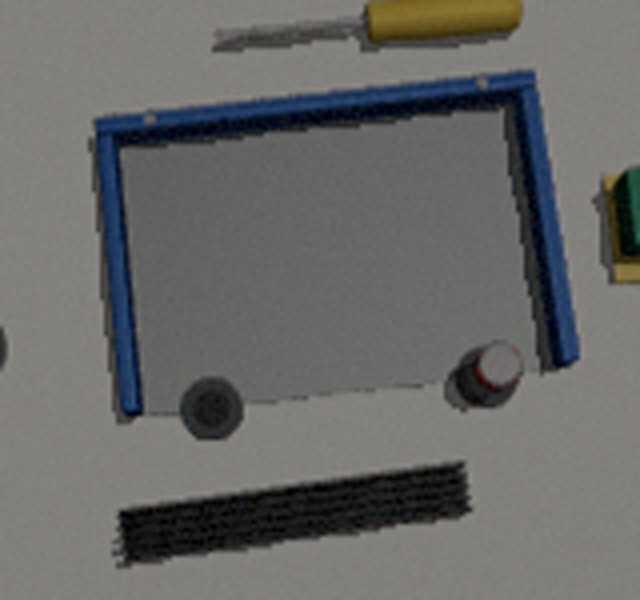

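The bay origin is about (0.549, -0.028) with yaw 5.6°, and the post is at bay y = -74. In the bay frame the bar's centre is about (-59, +39) mm at +1.6°. My plan:
1. Swing the bar's -y end in past the post.
2. Slide the bar along its axis.
3. Pivot the other end in.
4. Press it flush against the back wall.

```bash
cat >> h.py <<'E'
O=np.array([.549,-.028]); PH=5.6
C,S=np.cos(np.radians(PH)),np.sin(np.radians(PH)); M=np.array([[C,-S],[S,C]])
def to(bx,by,z,yaw):
    """print shift/turn (move units) from present pose to bay-frame x,y (mm), z (mm), tool yaw in bay (deg)"""
    s=get_state(); w=O+M@np.array([bx,by])/1000
    T=R.from_euler('xyz',s["ee_rot"],degrees=True)
    d=T.inv().apply(np.r_[w,z/1000]-s["eef_pos"])/.2
    t=(T.inv()*R.from_euler('xyz',[180,0,yaw+PH],degrees=True)).as_rotvec(degrees=True)/180
    print("to",(bx,by,z,yaw),np.round(np.r_[d,t],3).tolist())
def st():
    s=get_state(); b=M.T@(s["eef_pos"][:2]-O)*1000
    print("t %.2f bay xyz %.1f %.1f %.1f yaw %.1f F"%(s["t"],*b,s["eef_pos"][2]*1000,(s["ee_rot"][2]-PH)%360),np.round(s["contact_force"],1))
def look():
    c,a,b,th,e=bar(); f=lambda p:np.round(M.T@(np.array(p)-O)*1000,1)
    print("bar c",f(c),"+y end",f(a),"-y end",f(b),"th %.1f"%(th-PH),"size",np.round(np.array(e)*1000))
E
python3 -c "
from h import *
st();look();to(-112,-34,100,180)"
```

```text
t 0.10 bay xyz -262.2 611.0 230.3 yaw 152.0 F [-0.2  0.1 -0.2]
bar c [-59.6  38.6] +y end [-62.1 129.6] -y end [-57.1 -52.4] th 1.6 size [182.  28.]
to (-112, -34, 100, 180) [-2.177, -2.495, 0.656, -0.0, -0.0, -0.156]
```

```bash
python3 -m inch '[-0.18,-0.2,0.05,0,0,-0.01, -0.36,-0.41,0.1,0,0,-0.02, -0.54,-0.62,0.15,0,0,-0.03, -0.73,-0.83,0.2,0,0,-0.05]' -1
python3 -m inch '[-0.18,-0.2,0.05,0,0,-0.01, -0.36,-0.41,0.1,0,0,-0.02, -0.54,-0.62,0.15,0,0,-0.03, -0.73,-0.83,0.2,0,0,-0.05]'
python3 -c "
from h import *
st();to(-112,-34,100,180)"
```

```text
t: 0.65
eef_pos: [0.3004, 0.344, 0.1906]
ee_rot: [-180.0, 0.0, 166.7]
contact_force: [1.3, 0.3, -0.5]
width: 0.0122
grasp_force: 0.0
t: 1.15
eef_pos: [0.4043, 0.1487, 0.1509]
ee_rot: [180.0, 0.0, 175.7]
contact_force: [0.4, -0.3, 0.3]
width: -0.0003
grasp_force: 0.0
t 1.15 bay xyz -126.8 190.0 150.9 yaw 170.1 F [ 0.4 -0.3  0.3]
to (-112, -34, 100, 180) [-0.265, -1.091, 0.254, 0.0, 0.0, -0.055]
```

```bash
python3 -m inch '[-0.06,-0.25,0.05,0,0,-0.01, -0.12,-0.5,0.1,0,0,-0.03, -0.19,-0.75,0.2,0,0,-0.045, -0.243,-1,0.25,0,0,-0.055, -0.243,-1,0.25,0,0,-0.055]' >/dev/null
python3 -c "
from h import *
st();to(-112,-34,8,180)"
```

```text
t 1.77 bay xyz -114.9 -16.4 99.8 yaw 179.6 F [-0.9 -0.2 -0.4]
to (-112, -34, 8, 180) [-0.016, -0.088, 0.459, 0.0, -0.001, -0.002]
```

```bash
python3 -m inch '[-0.016,-0.088,0.15,0,0,0, -0.016,-0.088,0.3,0,0,0, -0.016,-0.088,0.42,0,0,0, -0.016,-0.088,0.459,0,0,0, -0.016,-0.088,0.459,0,0,0]' >/dev/null
python3 -m inch '[-0.07,0,0,0,0,0, -0.13,0,0,0,0,0, -0.17,0,0,0,0,-0.015, -0.21,0,0,0,0,-0.04, -0.25,0,0,0,0,-0.06, -0.29,0,0,0,0,-0.08, -0.33,0,0,0,0,-0.1, -0.37,0,0,0,0,-0.12, -0.41,0,0,0,0,-0.14, -0.41,0,0,0,0,-0.14]'
python3 - <<'E'
from h import *
st(); im=capture("top"); cv2.imwrite("pics/t1.png",cv2.resize(im[130:300,180:360][:,:,::-1],None,fx=3.5,fy=3.5,interpolation=cv2.INTER_CUBIC))
E
```

```text
t: 3.65
eef_pos: [0.5245, -0.062, 0.0103]
ee_rot: [-180.0, 0.1, -149.3]
contact_force: [-0.5, -0.5, -0.3]
width: 0.0002
grasp_force: 0.0
t 3.65 bay xyz -27.7 -31.4 10.3 yaw 205.1 F [-0.5 -0.5 -0.3]
```

View pics/t1.png

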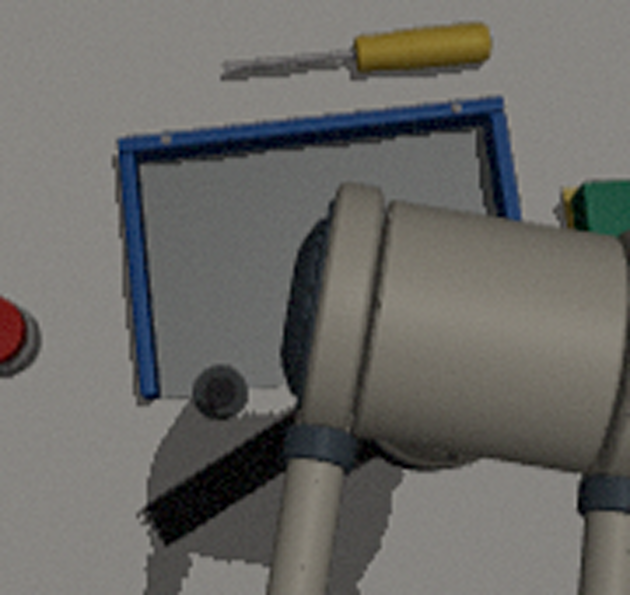

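The bar has swung to about 23° against the bay. Its +y end is at crop (155,530) and its -y end is hidden under the wrist. I'll keep pivoting.

```bash
python3 -c "
from h import *
to(10,-27,9,220)"
```

```text
to (10, -27, 9, 220) [-0.182, -0.061, 0.006, -0.0, 0.0, -0.083]
```

Then back off, lift, and move aside to look.

```bash
python3 -m inch '[-0.03,-0.01,0,0,0,-0.015, -0.07,-0.02,0,0,0,-0.035, -0.11,-0.035,0,0,0,-0.055, -0.15,-0.05,0,0,0,-0.07, -0.182,-0.061,0,0,0,-0.083, -0.182,-0.061,0,0,0,-0.083, -0.13,-0.04,0,0,0,-0.083, -0.05,-0.05,-0.15,0,0,-0.083, 0.1,-0.05,-0.45,0,0,-0.083, 0.35,-0.05,-0.55,0,0,-0.083]'
python3 -m inch '[0.25,0.1,0,0,0,0.05, 0.45,0.2,0,0,0,0.1, 0.65,0.3,0,0,0,0.15, 0.65,0.3,0,0,0,0.18]'
python3 - <<'E'
from h import *
st(); im=capture("top"); cv2.imwrite("pics/t2.png",cv2.resize(im[130:300,180:360][:,:,::-1],None,fx=3.5,fy=3.5,interpolation=cv2.INTER_CUBIC))
c,a,b,th,e=bar(im); f=lambda p:np.round(M.T@(np.array(p)-O)*1000,1)
print(f(c),f(a),f(b),th-PH,e)
E
```

```text
t: 4.95
eef_pos: [0.4697, -0.1028, 0.1231]
ee_rot: [-179.6, -0.1, -134.7]
contact_force: [0.2, -1.5, -0.0]
width: -0.0003
grasp_force: 0.0
t: 5.45
eef_pos: [0.3332, -0.1531, 0.1198]
ee_rot: [-179.7, -0.1, -167.5]
contact_force: [0.5, 0.5, 0.1]
width: 0.0
grasp_force: 0.0
t 5.45 bay xyz -227.0 -103.5 119.8 yaw 186.9 F [0.5 0.5 0.1]
[-8.  54.8] [-69.7 122.1] [ 53.6 -12.6] 42.482944 [np.float32(0.1826592), np.float32(0.06442527)]
```

View pics/t2.png

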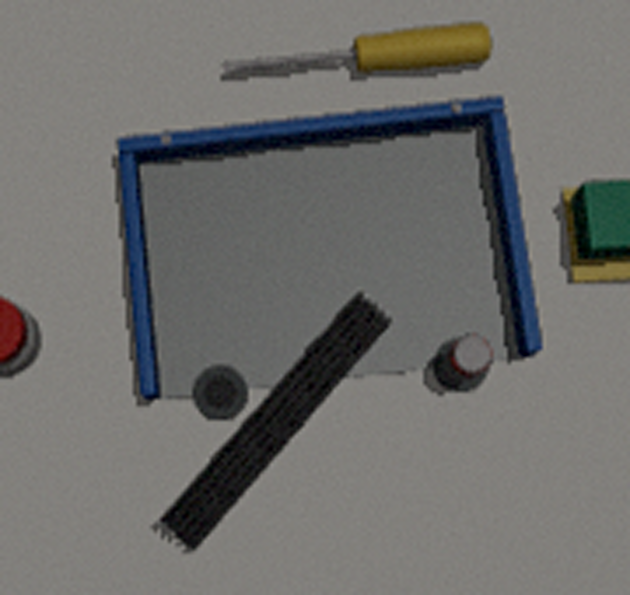

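The bar is at about 42°, with its lead end at crop (376,306), well clear of the post, and its tail at (175,538). The cap merged into the mask, so I'll cut it out. Next is an axial push on the tail end.

```bash
python3 - <<'E'
s=open('h.py').read()
s=s.replace("m[:,345:]=0\n    m=cv2","m[:,345:]=0\n    m=m.astype(np.uint8); cv2.circle(m,(243,242),9,0,-1) if NOCAP else 0\n    m=cv2").replace("BAY=None","NOCAP=True",1)
open('h.py','w').write(s)
E
python3 - <<'E'
from h import *
im=cv2.imread("pics/t2.png"); 
for p in ([192,548],[157,527],[390,320],[362,292]):
    print(np.round(M.T@(ray("top",np.array(p)/3.5+[180,130],.026)[0]-O)*1000,1))
look()
E
```

```text
[-89.5  97.2]
[-75.5 116.1]
[ 29.3 -33.4]
[ 48.  -18.9]
bar c [-21.3  42.5] +y end [-82.8 109.8] -y end [ 40.3 -24.8] th 42.5 size [182.  28.]
```

```bash
python3 -c "
from h import *
st();to(-107,136.5,60,132.5)"
```

```text
t 5.55 bay xyz -225.5 -103.1 119.8 yaw 187.2 F [0.3 0.2 0.4]
to (-107, 136.5, 60, 132.5) [-0.737, 1.116, 0.294, -0.001, 0.0, 0.304]
```

```bash
python3 -m inch '[-0.1,0.17,0.05,0,0,0.05, -0.22,0.34,0.05,0,0,0.1, -0.34,0.5,0.1,0,0,0.15, -0.46,0.68,0.15,0,0,0.2, -0.58,0.84,0.2,0,0,0.255, -0.67,1,0.25,0,0,0.304, -0.67,1,0.25,0,0,0.304]' >/dev/null
python3 -c "
from h import *
st();to(-107,136.5,9,132.5);to(-39,63,9,132.5)"
```

```text
t 6.42 bay xyz -117.7 114.3 67.5 yaw 132.9 F [0.  0.1 0.2]
to (-107, 136.5, 9, 132.5) [0.045, 0.116, 0.292, -0.002, -0.0, 0.002]
to (-39, 63, 9, 132.5) [-0.456, 0.115, 0.292, -0.002, -0.0, 0.002]
```

```bash
python3 -m inch '[0.045,0.116,0.05,0,0,0, 0.045,0.116,0.2,0,0,0, 0.045,0.116,0.29,0,0,0, 0.045,0.116,0.29,0,0,0]' >/dev/null
python3 -m inch '[-0.06,0,0,0,0,0, -0.11,0,0,0,0,0, -0.15,0,0,0,0,0, -0.2,0,0,0,0,0, -0.25,0,0,0,0,0, -0.3,0,0,0,0,0, -0.3,0,0,0,0,0, -0.25,0,0,0,0,0, -0.1,0,-0.1,0,0,0, 0,0,-0.4,0,0,0]'
python3 -m inch '[0.2,0.1,-0.1,0,0,0, 0.5,0.1,-0.1,0,0,0, 0.5,0.1,-0.1,0,0,0]' >/dev/null
python3 - <<'E'
from h import *
st(); im=capture("top"); cv2.imwrite("pics/t3.png",cv2.resize(im[130:300,180:360][:,:,::-1],None,fx=3.5,fy=3.5,interpolation=cv2.INTER_CUBIC));look()
E
```

```text
t: 8.18
eef_pos: [0.4267, 0.096, 0.087]
ee_rot: [-179.5, -0.2, 138.2]
contact_force: [1.4, 0.8, 1.4]
width: -0.0003
grasp_force: 0.0
t 8.55 bay xyz -161.0 224.5 110.2 yaw 132.9 F [ 0.7 -0.2 -0.4]
bar c [ 2.6 15.9] +y end [-59.6  83.7] -y end [ 64.9 -51.9] th 42.6 size [184.  28.]
```

View pics/t3.png

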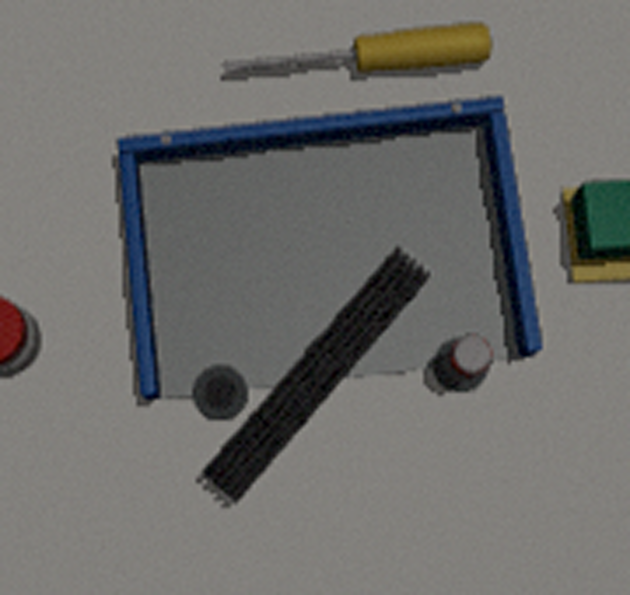

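The bar slid 36 mm along its axis without turning. Its lead end is now at crop (413,262), beside and beyond the post, so I'll push another 38 mm or so.

```bash
python3 -c "
from h import *
to(-82,108,9,132.5);to(-41,63.5,9,132.5)"
```

```text
to (-82, 108, 9, 132.5) [-0.681, -0.102, 0.506, -0.001, 0.001, 0.001]
to (-41, 63.5, 9, 132.5) [-0.983, -0.102, 0.507, -0.001, 0.001, 0.001]
```

```bash
python3 -m inch '[-0.3,-0.1,0.1,0,0,0, -0.55,-0.1,0.3,0,0,0, -0.66,-0.102,0.506,0,0,0, -0.7,-0.102,0.506,0,0,0, -0.77,-0.102,0.506,0,0,0, -0.82,-0.102,0.506,0,0,0, -0.87,-0.102,0.506,0,0,0, -0.92,-0.102,0.506,0,0,0, -0.97,-0.102,0.506,0,0,0, -0.98,-0.102,0.506,0,0,0]'
python3 -m inch '[0.05,0,0,0,0,0, 0.15,0,-0.1,0,0,0, 0.3,0,-0.45,0,0,0, 0.6,0,-0.5,0,0,0, 0.6,0,-0.5,0,0,0]' >/dev/null
python3 -c "
from h import *
st();look();to(-60,13,40,132.5)"
```

```text
t: 9.9
eef_pos: [0.5021, 0.0306, 0.0091]
ee_rot: [-179.8, 0.1, 138.2]
contact_force: [-2.0, 2.5, 1.7]
width: -0.0001
grasp_force: 1.2
t 10.53 bay xyz -123.2 154.0 111.3 yaw 132.8 F [ 0.7 -0.3 -0.2]
bar c [ 26.3 -10.8] +y end [-36.   56.3] -y end [ 88.7 -77.9] th 42.9 size [183.  28.]
to (-60, 13, 40, 132.5) [-0.729, -0.245, 0.354, -0.0, 0.001, 0.001]
```

```bash
python3 -m inch '[-0.2,-0.07,0,0,0,0, -0.45,-0.16,0.05,0,0,0, -0.729,-0.245,0.2,0,0,0, -0.729,-0.245,0.35,0,0,0, -0.729,-0.245,0.51,0,0,0, -0.729,-0.245,0.51,0,0,0]' >/dev/null
python3 -c "
from h import *
st()
for th in (42.9,36,30,22,15,9,3):
    a=np.radians(th); to(51-114*np.sin(a)-27.5*np.cos(a),-38+114*np.cos(a)-27.5*np.sin(a),9,90+th)"
```

```text
t 11.32 bay xyz -62.2 10.6 3.7 yaw 132.5 F [ 0.5 -0.7  0.5]
to (np.float64(-46.74710877796954), np.float64(26.790066565390937), 9, 132.9) [0.007, 0.111, -0.027, -0.002, -0.001, -0.002]
to (np.float64(-38.255486106652995), np.float64(38.063842920701006), 9, 126) [0.02, 0.181, -0.028, -0.002, -0.001, 0.036]
to (np.float64(-29.815698604072058), np.float64(46.97689603142601), 9, 120) [0.025, 0.242, -0.028, -0.002, -0.001, 0.07]
to (np.float64(-17.202707650000626), np.float64(57.39727810167618), 9, 112) [0.02, 0.324, -0.029, -0.003, -0.001, 0.114]
to (np.float64(-5.068331364636741), np.float64(64.99802045663446), 9, 105) [0.007, 0.394, -0.03, -0.003, -0.001, 0.153]
to (np.float64(6.005041619047393), np.float64(70.29452303923935), 9, 99) [-0.011, 0.453, -0.03, -0.003, -0.0, 0.186]
to (np.float64(17.571388782553623), np.float64(74.40452816534047), 9, 93) [-0.034, 0.509, -0.031, -0.003, -0.0, 0.22]
```

```bash
python3 -m inch '[0.005,0.08,-0.025,0,0,0, 0.01,0.13,-0.025,0,0,0.01, 0.02,0.18,-0.025,0,0,0.036, 0.025,0.24,-0.025,0,0,0.07, 0.02,0.29,-0.025,0,0,0.095, 0.015,0.35,-0.025,0,0,0.125, 0.007,0.394,-0.025,0,0,0.153, 0.007,0.394,-0.025,0,0,0.153, 0.04,0.33,-0.025,0,0,0.153, 0.04,0.2,-0.3,0,0,0.153]'
python3 -m inch '[0.1,-0.2,-0.3,0,0,0, 0.2,-0.5,-0.4,0,0,0, 0.3,-0.7,-0.4,0,0,0, 0.3,-0.7,-0.4,0,0,0]' >/dev/null
python3 - <<'E'
from h import *
st(); im=capture("top"); cv2.imwrite("pics/t4.png",cv2.resize(im[130:300,180:360][:,:,::-1],None,fx=3.5,fy=3.5,interpolation=cv2.INTER_CUBIC));look()
E
```

```text
t: 12.58
eef_pos: [0.5047, 0.0128, 0.0629]
ee_rot: [-179.3, -0.1, 110.8]
contact_force: [0.5, -0.2, 0.3]
width: -0.0001
grasp_force: 0.0
t 13.07 bay xyz -188.9 66.3 149.2 yaw 105.1 F [ 0.4 -0.9  0.1]
bar c [41.8  1.9] +y end [18.1 91.2] -y end [ 65.6 -87.4] th 14.9 size [185.  30.]
```

View pics/t4.png

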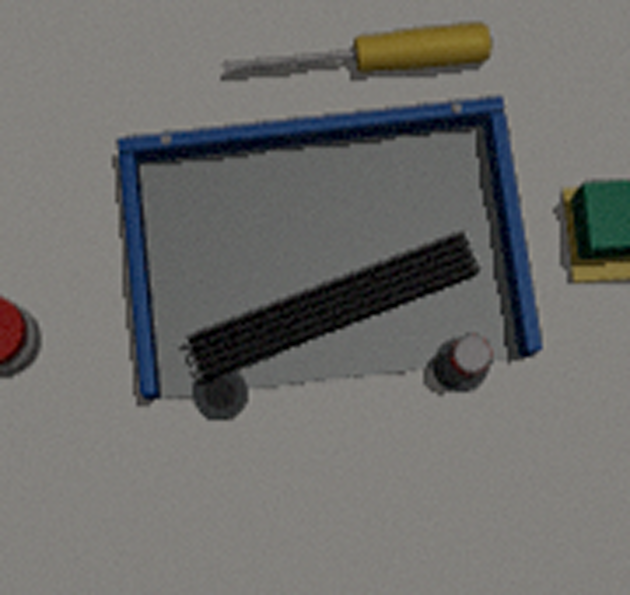

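The bar is inside the bay at about 15°, with ends at crop (195,360) and (470,252), and it is fully past the post. Next I'll use half-open fingers as a fence. That brings the +y side the rest of the way round and then drives the bar flat to the back wall.

```bash
python3 -m inch '[0,0.1,0,0,0,-0.05, 0,0.2,0,0,0,-0.1, 0,0.3,0,0,0,-0.15, 0,0.4,0,0,0,-0.2, 0,0.5,0,0,0,-0.25, 0,0.6,0,0,0,-0.3, 0,0.6,0,0,0,-0.35, 0,0.6,0,0,0,-0.4, 0,0.6,0,0,0,-0.416, 0,0.6,0,0,0,-0.416]' 0 
python3 -c "
from h import *
st();to(-28,10,5,180)"
```

```text
t: 14.42
eef_pos: [0.4696, 0.0617, 0.1455]
ee_rot: [-179.8, -0.2, -174.5]
contact_force: [0.3, 0.2, 0.8]
width: 0.0428
grasp_force: 0.0
t 14.43 bay xyz -70.3 97.1 145.5 yaw 179.9 F [0.3 0.2 0.8]
to (-28, 10, 5, 180) [-0.215, -0.433, 0.703, -0.001, -0.001, -0.001]
```

```bash
python3 -m inch '[-0.1,-0.2,0.1,0,0,0, -0.215,-0.433,0.2,0,0,0, -0.215,-0.433,0.45,0,0,0, -0.215,-0.433,0.62,0,0,0, -0.215,-0.433,0.7,0,0,0, -0.215,-0.433,0.7,0,0,0]' >/dev/null
python3 -m inch '[-0.08,0,0,0,0,0, -0.13,0,0,0,0,0, -0.18,0,0,0,0,0, -0.23,0,0,0,0,0, -0.28,0,0,0,0,0, -0.33,0,0,0,0,0, -0.38,0,0,0,0,0, -0.43,0,0,0,0,0, -0.48,0,0,0,0,0, -0.53,0,0,0,0,0]'
python3 -c "
from h import *
st();to(113,10,5,180)"
```

```text
t: 16.42
eef_pos: [0.6264, -0.0104, 0.0071]
ee_rot: [-179.8, -0.1, -174.5]
contact_force: [-2.6, -0.2, 1.9]
width: 0.0427
grasp_force: 1.2
t 16.43 bay xyz 78.7 9.9 7.1 yaw 179.9 F [-2.6 -0.2  1.9]
to (113, 10, 5, 180) [-0.171, 0.001, 0.01, -0.001, -0.0, -0.0]
```

```bash
python3 -m inch '[-0.04,0,0,0,0,0, -0.08,0,0,0,0,0, -0.11,0,0,0,0,0, -0.135,0,0,0,0,0, -0.15,0,0,0,0,0, -0.16,0,0,0,0,0]'
python3 -c "
from h import *
st()"
```

```text
t: 17.18
eef_pos: [0.6576, -0.0073, 0.007]
ee_rot: [-179.8, -0.1, -174.5]
contact_force: [-2.0, 0.3, 0.9]
width: 0.0427
grasp_force: 1.2
t 17.18 bay xyz 110.1 10.0 7.0 yaw 179.9 F [-2.   0.3  0.9]
```

Not at the wall yet, as the force is still only 2 N. I'll inch on.

```bash
python3 -m inch '[-0.01,0,0,0,0,0, -0.02,0,0,0,0,0, -0.02,0,0,0,0,0]' | grep -E "contact|eef_pos"
python3 -m inch '[-0.01,0,0,0,0,0, -0.015,0,0,0,0,0, -0.015,0,0,0,0,0]' | grep -E "contact|eef_pos"
```

```text
eef_pos: [0.6617, -0.007, 0.007]
contact_force: [-0.7, 0.2, 1.1]
eef_pos: [0.6618, -0.0069, 0.007]
contact_force: [-14.1, -1.3, 8.1]
```

The force has risen to 14 N, so the bar is against the wall. I'll back off, lift clear and look.

```bash
python3 -m inch '[-0.01,0,0,0,0,0, -0.01,0,0,0,0,0]' | grep contact
python3 -m inch '[0.04,0,0,0,0,0, 0.1,0,-0.02,0,0,0, 0.2,0,-0.2,0,0,0, 0.45,0,-0.45,0,0,0, 0.7,0,-0.55,0,0,0, 0.95,0,-0.55,0,0,0, 1,0,-0.55,0,0,0]' >/dev/null
python3 -m inch '[0.2,0,0,0,0,0, 0.4,0,0,0,0,0, 0.4,0,0,0,0,0]' >/dev/null
python3 - <<'E'
from h import *
st(); a=capture("top")[130:300,180:360][:,:,::-1]; b=capture("scene")[130:260,140:330][:,:,::-1]
cv2.imwrite("pics/t5.png",cv2.resize(a,None,fx=3.5,fy=3.5,interpolation=cv2.INTER_CUBIC)); cv2.imwrite("pics/s5.png",cv2.resize(b,None,fx=4,fy=4,interpolation=cv2.INTER_CUBIC));look()
E
```

```text
contact_force: [-22.9, -2.1, 13.0]
t 19.43 bay xyz -161.5 10.6 117.7 yaw 179.9 F [1.  0.4 0.7]
bar c [76.8 -1. ] +y end [ 76. 110.] -y end [  77.6 -112.1] th 0.4 size [222. 158.]
```

View pics/t5.png

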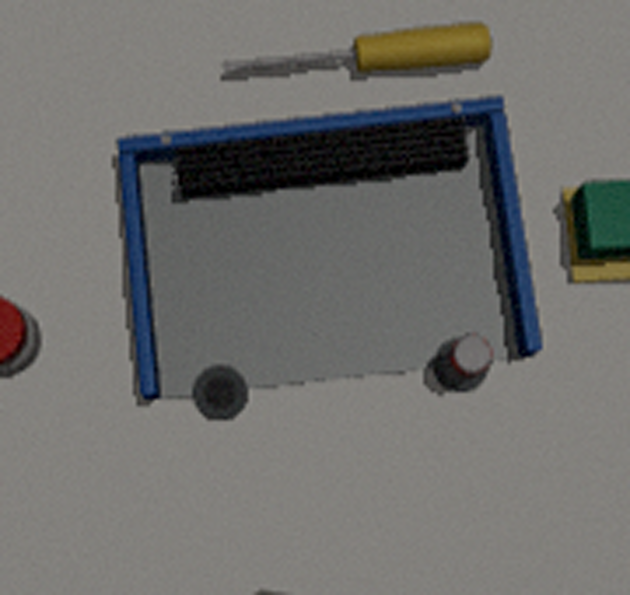

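View pics/s5.png

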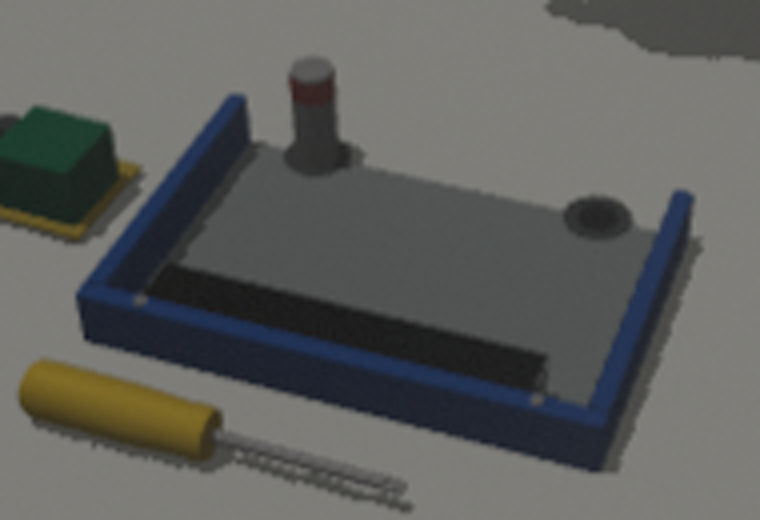

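Both views show the bar flat along the back wall. Its near edge, (180,200) to (467,167), slopes 6.6° in the picture, the same as the wall. The board, jar and screwdriver haven't moved and the arm is clear, so I'll hand in.

```bash
python3 -c "
from cell import *
print(close_job())"
```

```text
the job is handed in; nothing more can be done
None
```

I pushed the heatsink past the post and it lies flat along the bay's back wall, parallel to it in the pictures; the board, jar and screwdriver are where they were, the gripper is clear of everything, and I handed the job in at about 20 s.

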